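Let the red ball out of the feeder

TASK

Let the red ball out of the ball feeder: with the fingertips press down the green paddle of the rocker beside the red ball's lane so that its yellow gate lifts, and keep it down until the ball has rolled to the foot of the lane. Then let go, so that the gate drops shut again. The white ball stays behind its gate; do not touch either ball or the gates, and leave the bail, the marker disc and the clipboard as they lie.

Things in the scene. Friction and masses are not known exactly. Their poses are not given: they have to be found in the camera images.
- feeder: Ball feeder, fixed to the bench: a pine board 370 x 190 mm on galvanised brackets, sloping 0.12 rad, with two straight lanes 76 mm wide between 45 mm wooden walls. Origin on the bench top, midway between the lanes; x points down the slope (away from the robot), y to the left lane, z up. Lane middles at y = +44 and -44 mm; lane floor 50 mm up at x = 0. A stop board closes the foot at x = 235 mm.
- rocker_left (a joint): The left rocker (aluminium bar outside the left lane), rad: 0 = level, gate down; grows as its paddle is pressed down, to a stop at 0.5. A spring returns it. Pivot at x = -70, y = 108, z = 128 mm in the feeder's frame, axis along the feeder's y. The gate lets the ball pass from about 0.36 rad; pressing takes about 2 N at first, 5 N at the stop.
- paddle_left_top (a point): Centre of the upper face of the left rocker's green plastic paddle, 50 mm (along the feeder's x) by 44 mm, at the rocker's end nearer the robot: 115 mm before the pivot (feeder's -x) and, with the rocker level, 12 mm above it (140 mm above the bench). It sinks about 55 mm along an arc to the stop. The pivot post, 143 mm high, is the nearest tall part.
- gate_left_foot (a point): Middle of the lower edge of the yellow gate plate (28 mm wide, 65 mm high, 6 mm thick) that hangs across the left lane from the far end of the left rocker, 130 mm beyond the pivot, and keeps that lane's ball back; about 20 mm above the lane floor when down.
- rocker_right (a joint): The right rocker (aluminium bar outside the right lane), rad: 0 = level, gate down; grows as its paddle is pressed down, to a stop at 0.5. A spring returns it. Pivot at x = -70, y = -108, z = 128 mm in the feeder's frame, axis along the feeder's y. The gate lets the ball pass from about 0.36 rad; pressing takes about 2 N at first, 5 N at the stop.
- paddle_right_top (a point): Centre of the upper face of the right rocker's green plastic paddle, 50 mm (along the feeder's x) by 44 mm, at the rocker's end nearer the robot: 115 mm before the pivot (feeder's -x) and, with the rocker level, 12 mm above it (140 mm above the bench). It sinks about 55 mm along an arc to the stop. The pivot post, 143 mm high, is the nearest tall part.
- gate_right_foot (a point): Middle of the lower edge of the yellow gate plate (28 mm wide, 65 mm high, 6 mm thick) that hangs across the right lane from the far end of the right rocker, 130 mm beyond the pivot, and keeps that lane's ball back; about 20 mm above the lane floor when down.
- red_ball_center (a point): Centre of the red practice ball, 65 mm in diameter; it starts behind the gate of one of the two lanes (either one). Resting at the foot it is at about x = 203, z = 58 mm in the feeder's frame.
- red_ball: The red ball itself (about 60 g; origin on its surface and turning with it: use its centre point).
- white_ball_center (a point): Centre of the white practice ball, 65 mm in diameter; it starts behind the gate of one of the two lanes (either one). Resting at the foot it is at about x = 203, z = 58 mm in the feeder's frame.
- white_ball: The white ball itself (about 60 g; origin on its surface and turning with it: use its centre point).
- bail: A loose turned wooden cricket bail, 111 mm long along its x, 18 mm thick, lying on the bench between and before the two paddles. Origin under its middle.
- marker_disc: A loose blue plastic marker disc (flat cone), 180 mm across, 46 mm high, on the bench beside the feeder. Origin under its middle.
- clipboard: A loose white plastic clipboard, 230 mm along its x and 160 mm wide, up to about 27 mm high, with a steel spring clip that grips a spare bail, on the bench beside the feeder. Origin under its middle.
Mind the look-alikes: they are no part of the job. What is meant by the red_ball is not pink, and is the larger of those in its own colour.

How it is judged:
By the outcome, as a careful person would: the job done as asked, in the order asked, and still so for the second after the job is handed in, with the robot touching nothing.
It also fails if it takes over 32 s, if anything falls off the work surface, if the arm or the gripper's body presses on something with over 40 N, if the wrist force passes 120 N, or if a joint passes its speed limit or range.

ROBOT

A 6-joint arm with a two-finger parallel gripper is mounted at the origin on the work surface. World frame = base frame: x ahead of the robot, y to its left, z up, the work surface at z = 0. Lengths are in mm, angles in rad, forces in N, time in s.
With the tool pointing down it reaches from about 275 to 750 mm from the base axis. Payload 10.2 kg.
Tool frame: the origin (TCP) lies at the very end of the fingers, on their centre line; the grasp point (between the pads) lies 19 mm behind it (ctrl.hold_point_z is the distance from the TCP to the grasp point, in mm); z points along the fingers, y is the direction in which the jaws open and shut (so a half turn about z gives the same grasp; the last joint's range is limited). The gripper opens to 85 mm and grips with 20 to 120 N. Pads are 22 mm wide; open, the fingers measure 114 mm over their backs; the gripper's body (76 mm by 85 mm) begins 54 mm behind the grasp point. The pads swing forward as they close: fully open they stand 13 mm farther back than shut.
Start: joints at [-1.422, 0.313, 1.498, -0, 1.331, -0.223], TCP at [190.717, -489.14, 231.294] pointing down, gripper open.
Joint ranges: [-2.94, 2.94], [-0.97, 2.17], [0.19, 2.56], [-1.23, 4.37], [0.02, 3.11], [-2.88, 2.88]. Speed limits (rad/s): [2.39, 2.39, 3.01, 3.14, 3.14, 3.14].

INTERFACE

Orientations are given as a unit quaternion [w, x, y, z].
In Python, from rig import readout, cams, workorder, spotter, ctrl gives the robot as it stands.
- The arm moves only by the tool step_arm, never from a script. Its argument "plan" is text: rows parted by semicolons, each of 5 numbers parted by spaces: the shift along the tool's x, y, z in cm, then the turn about the tool's z in degrees, then the opening in per cent of the stroke, from 0 (shut) to 100 (fully open). In form: x y z twist gripper; .... A call has 1 to 10 rows; each row is the pose to reach, as a shift and turn from the pose commanded when the call began, along the tool's axes at that moment; what a row does not reach only later rows make up. A row lasts 1/10 s, in which the tool goes at most 50 mm and 8.59 degrees, less where a joint would pass 70% of its speed; a pose out of reach is approached as far as the arm can. A call with a gripper value outside its range is refused whole. The fingers move at their own pace and stop on an object; "grip_force" is the grip in N (left out, the last holds). Time passes only in rows, so rows that repeat a pose let the fingers close. It gives the time, the measured TCP pose, the force and the opening at its end, in the units of the state.
- readout.sense(): the state, without advancing time (a new reading comes with each control period).
- cams.capture(name): name is "scene" or "top" or "wrist"; returns (picture, depth): 420x560x3 uint8, red, green, blue; 420x560 float32, mm along the optical axis (not along the pixel's ray), 0 where there is no reading.
- cams.camera_info(name): a dict with "vfov" (degrees; the focal length in pixels is half the picture's height over the tangent of half this angle, whatever the lens; pixels are square), "cx", "cy" (the principal point, pixels), "rvec" (rotation vector, rad) and "tvec" (3), from world to camera coordinates, as OpenCV has them. Camera axes: x right, y down, z forward; pixel columns grow to the right and rows downward; lengths in mm; the calibration is good to about 2 mm. The wrist camera is an equidistant fisheye: a pixel r from the principal point sees the ray r / f radians off the axis. A picture is of the moment at which its call begins: read the wrist's pose just before it. camera_info takes no time and is no camera call; for the wrist camera it gives the pose at the moment of the call.
- workorder.finish_job(): hands the job in, once; it reports no verdict.
Trained networks look in the newest picture that a camera, given by its name, has taken for a name from the list of things; names that differ only in an ending like _2 or _b are one class to them, and where a whole thing is asked for, a point or a joint stands for the part that bears it (a point fixed in the world has none). Each returns a list of dicts, best first, with "conf" (0 to 1); they miss things now and then, are a little off and sometimes report something else, mostly with a low value. They report only what shows in the picture. A call takes as long as a camera call. They do not tell look-alikes from the thing itself.
- spotter.regions_of(camera, target): "pixels" (420x560 bool, what is visible of it) and "extent" ([centre column, centre row, width, height] in pixels, round what is visible of it).
The state is a dict: "time_s": time; "joints": joint angles; "dq": joint speeds; "tau": joint torques, N m; "eef_pos": TCP position; "ee_rot": TCP orientation; "force": force on the tool from outside, world axes, zero at the start; "wrist_torque": the same for the moment, N m; "grip_width": opening from 0.0 (shut) to 1.0 (fully open).
Only numpy, scipy, OpenCV 4.12 (cv2) and the standard library are available. Lean on these libraries where they do the work, as an engineer would, in place of code of your own. Each camera call takes 0.05 s, during which the arm holds its last target. There are 200 camera calls.

## Working session

There is one attempt and no reset: what is moved stays moved. The work goes in short steps, Python scripts to look and compute and a tool call to move; the robot and the scene stay as the last step left them, time stands still between calls to the robot, and variables do not carry over. Pictures are saved under pics/ and viewed, about 8 in all and at most 12, crops included, and the job is handed in when it is done.

Besides the shell and the picture viewer there is one more tool, called after "Call:" as name(argument=value, ...) on one line, values as JSON. step_arm: Moves the arm, as the interface text tells. Its arguments: {"type":"object","properties":{"plan":{"type":"string"},"grip_force":{"type":"number"}},"required":["plan"]}

```bash
mkdir -p pics; ls
cat > h.py <<'E'
import numpy as np, cv2
from rig import readout, cams, workorder, spotter, ctrl
def cap(n):
    p,d=cams.capture(n); return p,d,cams.camera_info(n)
def world(n,d,i,u,v,z=None):
    f=210/np.tan(np.radians(i['vfov'])/2); R=cv2.Rodrigues(np.array(i['rvec'],float))[0]; t=np.array(i['tvec'],float).ravel()
    u=np.asarray(u,float);v=np.asarray(v,float)
    z=d[v.astype(int),u.astype(int)] if z is None else z
    c=np.stack([(u-i['cx'])/f*z,(v-i['cy'])/f*z,z+0*u],-1)
    return (c-t)@R
def proj(i,P):
    f=210/np.tan(np.radians(i['vfov'])/2); R=cv2.Rodrigues(np.array(i['rvec'],float))[0]; t=np.array(i['tvec'],float).ravel()
    c=np.atleast_2d(P)@R.T+t
    return np.c_[c[:,0]/c[:,2]*f+i['cx'],c[:,1]/c[:,2]*f+i['cy']]
E
python3 - <<'E'
from h import *
print(readout.sense())
for n in('scene','top'):
    p,d,i=cap(n); cv2.imwrite(f'pics/{n}0.png',p[:,:,::-1]); print(n,i)
    np.savez(f'{n}0.npz',p=p,d=d)
    for t in('paddle_left_top','paddle_right_top','gate_left_foot','gate_right_foot','red_ball','white_ball','feeder','bail'):
        for r in spotter.regions_of(n,t)[:3]:
            v,u=np.nonzero(r['pixels']); k=d[v,u]>0
            W=world(n,d,i,u[k],v[k])
            print(t,round(r['conf'],2),np.round(r['extent']), np.round(np.median(W,0)) if len(W) else None, p[v,u].mean(0).round())
E
```

```text
pics
{'time_s': 0.0, 'joints': array([-1.42243159e+00,  3.13462292e-01,  1.49840437e+00, -2.04068091e-05,
        1.33097163e+00, -2.23443443e-01]), 'dq': array([-0.00018539,  0.0003394 ,  0.0009409 , -0.00121145,  0.00027438,
       -0.00022372]), 'tau': array([ 5.86667793e-04, -4.12265754e+01, -2.59737736e+01, -1.51826798e-04,
        4.21664648e-03, -6.44958732e-06]), 'eef_pos': array([ 190.65930122, -488.90067875,  230.7410906 ]), 'ee_rot': array([-6.22752678e-04,  9.82768905e-01,  1.84837473e-01,  1.34718657e-05]), 'force': array([-0.72120394, -0.2531593 ,  0.90602696]), 'wrist_torque': array([-0.06382389,  0.02601386,  0.05408611]), 'grip_width': 0.9998556728371797}
scene {'vfov': 51.56415195600403, 'cx': 278.25074994514745, 'cy': 200.7425765688669, 'rvec': array([ 1.11048476,  2.39132796, -0.96985806]), 'tvec': array([ 391.14698926, -246.73924325, 1476.20448627])}
paddle_left_top 0.57 [277. 201. 110.  62.] [648.  17. 134.] [163. 180. 156.]
paddle_right_top 0.95 [230. 172.  85.  88.] [ 626. -182.  134.] [169. 186. 161.]
paddle_right_top 0.61 [243. 220.  19.  23.] [695. -42. 107
[... 1055 characters left out ...]
4.] [587.  22. 135.] [122. 161. 131.]
paddle_right_top 0.92 [378. 242.  43. 146.] [ 561. -185.  135.] [123. 160. 131.]
gate_left_foot 0.75 [298. 230.  72. 130.] [577.  22. 135.] [120. 161. 131.]
gate_left_foot 0.47 [358. 194.  30.  31.] [ 678. -137.  103.] [161. 164. 154.]
gate_right_foot 0.23 [327. 300.  29.  50.] [446. -83.  15.] [140. 113.  72.]
red_ball 0.86 [424. 149.  27.  24.] [ 788. -291.   55.] [174. 103. 126.]
red_ball 0.67 [318. 187.  25.  30.] [690. -52. 103.] [137.  16.   8.]
red_ball 0.63 [235. 131.  20.  22.] [823. 138.  42.] [145.  17.   8.]
feeder 0.88 [331. 198. 139. 224.] [ 696. -104.   61.] [130. 116.  80.]
bail 0.69 [328. 299.  24.  49.] [445. -83.  15.] [146. 119.  76.]
```

Run:
```python
from h import *
p=np.load('top0.npz')['p']; c=p[90:390,180:480,::-1]; c=cv2.resize(c,(600,600),interpolation=cv2.INTER_CUBIC)
s=np.load('scene0.npz')['p'][100:350,100:350,::-1]
cv2.imwrite('pics/top_crop.png',c)
for n in('top','scene'):
    z=np.load(n+'0.npz');p,d=z['p'],z['d'];i=cams.camera_info(n)
    h=cv2.cvtColor(p,cv2.COLOR_RGB2HSV)
    m=((h[...,0]>35)&(h[...,0]<90)&(h[...,1]>90)&(d>0)).astype(np.uint8)
    k,l,st,ce=cv2.connectedComponentsWithStats(m)
    for j in range(1,k):
        if st[j,4]>80:
            v,u=np.nonzero(l==j);W=world(n,d,i,u,v)
            T=W[W[:,2]>125]
            print(n,ce[j].round(),st[j,4],np.median(W,0).round(1), T.mean(0).round(1) if len(T) else '', cv2.minAreaRect(T[:,:2].astype(np.float32)) if len(T)>5 else '')
```

```text
top [273. 283.] 566 [494.4  37.4 140.5] [494.7  37.2 140.3] ((494.6526184082031, 37.34151840209961), (43.8704833984375, 50.12637710571289), 82.88854217529297)
top [381. 299.] 571 [ 465.5 -176.9  140.4] [ 466.  -176.   140.4] ((466.1050720214844, -176.829833984375), (44.84114456176758, 49.96940612792969), 81.7781982421875)
scene [264. 139.] 206 [ 466.7 -172.9  140.4] [ 467.6 -173.   140.2] ((465.95623779296875, -174.70791625976562), (43.87820053100586, 49.77312088012695), 82.01362609863281)
scene [320. 178.] 267 [496.1  40.3 140.4] [497.   40.  140.1] ((495.32562255859375, 38.47613525390625), (46.625823974609375, 50.80447006225586), 80.25352478027344)
```

View pics/top_crop.png

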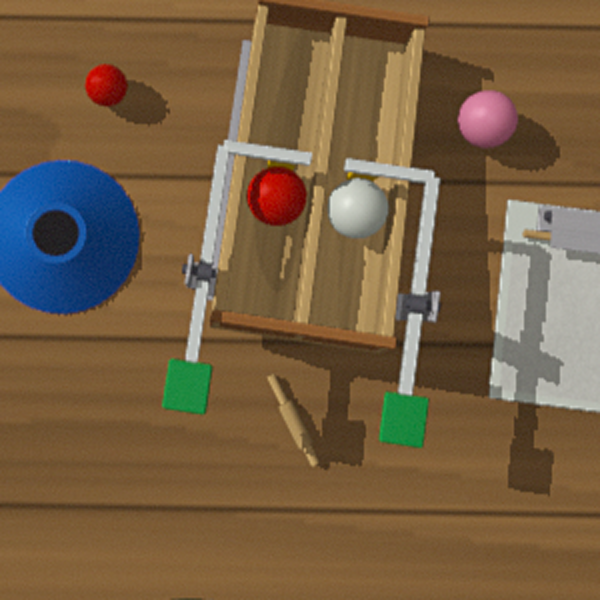

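View pics/scene0.png

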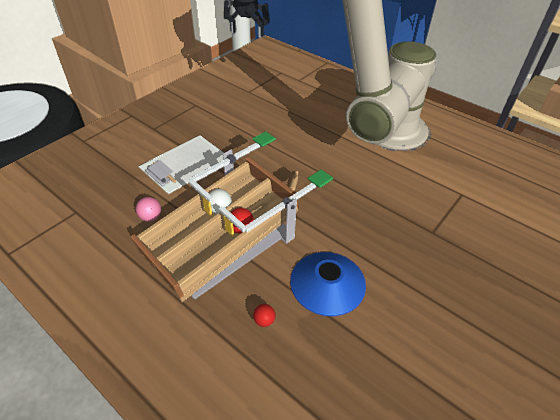

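The top view shows the red ball (crop 277,195) in the left lane and the white ball in the right lane. The smaller red ball and the pink ball lie loose outside the feeder. The scene view agrees. The left paddle centre is at about (495, 38, 140), and the feeder's yaw is about -0.133 rad. I'll move above the left paddle with the gripper shut.

Call:
step_arm(plan="4 -3.2 0 5 0; 8 -6.4 0 10 0; 12 -9.6 0 15 0; 16 -12.9 0 20 0; 20 -16.2 0 25 0; 24 -19.4 0 29 0; 28 -22.6 0 29 0; 32 -25.9 0 29 0; 36 -29.1 0 29 0; 40 -32.3 0 29 0")

```text
time_s: 1.9
eef_pos: [439.7, -53.1, 231.6]
ee_rot: [0.0, 0.998, -0.067, 0.0]
force: [0.9, -1.3, -0.7]
grip_width: 0.003
```

```bash
cat > t.py <<'E'
from h import *
from scipy.spatial.transform import Rotation as Ro
s=readout.sense(); q=s['ee_rot']; R=Ro.from_quat([q[1],q[2],q[3],q[0]]).as_matrix()
print(s['time_s'],s['eef_pos'].round(1),s['force'].round(1),s['grip_width'].round(3),'yaw',np.degrees(np.arctan2(R[1,0],R[0,0])).round(1),s['joints'].round(2))
print('tool shift cm to above paddle', (R.T@(np.array([492,38.2,165])-s['eef_pos'])/10).round(2))
E
python3 t.py
```

```text
Traceback (most recent call last):
  File "t.py", line 4, in <module>
    print(s['time_s'],s['eef_pos'].round(1),s['force'].round(1),s['grip_width'].round(3),'yaw',np.degrees(np.arctan2(R[1,0],R[0,0])).round(1),s['joints'].round(2))
                                                                ^^^^^^^^^^^^^^^^^^^^^
AttributeError: 'float' object has no attribute 'round'
```

```bash
sed -i "s/s\['grip_width'\].round(3)/s['grip_width']/" t.py; python3 t.py; python3 -c "
import numpy as np
a=np.radians(-7.7);c,s=np.cos(a),np.sin(a)
d=np.array([492-446,38.2+42.9]);print(d@[c,s],d@[s,-c])"
```

```text
1.9 [439.7 -53.1 231.6] [ 0.9 -1.3 -0.7] 0.0030314866563708382 yaw -7.7 [-0.39  0.13  1.73 -0.    1.28  1.32]
tool shift cm to above paddle [ 3.96 -9.75  6.66]
34.71894754945899 -86.53210202611466
```

Call:
step_arm(plan="1.7 -4.3 0 0 0; 3.5 -8.7 0 0 0; 3.5 -8.7 3 0 0; 3.5 -8.7 6.6 0 0; 3.5 -8.7 6.6 0 0; 3.5 -8.7 6.6 0 0")

```text
time_s: 2.5
eef_pos: [485.6, 26.2, 166.2]
ee_rot: [-0.0, 0.998, -0.067, 0.0]
force: [-0.3, -0.4, -0.1]
grip_width: -0.002
```

```bash
python3 t.py
python3 - <<'E'
from h import *
ims=[]
for n in('scene','top'):
    p,d,i=cap(n); u=proj(i,[494,38,150])[0].astype(int)
    x0=max(u[0]-100,0);y0=max(u[1]-100,0);ims.append(cv2.resize(p[y0:y0+200,x0:x0+200,::-1],(400,400)))
cv2.imwrite('pics/above.png',np.hstack(ims))
E
```

```text
2.5 [485.6  26.2 166.2] [-0.3 -0.4 -0.1] -0.0022243819170250476 yaw -7.7 [-0.19  0.29  1.71  0.    1.14  1.52]
tool shift cm to above paddle [ 0.48 -1.27  0.12]
```

View pics/above.png

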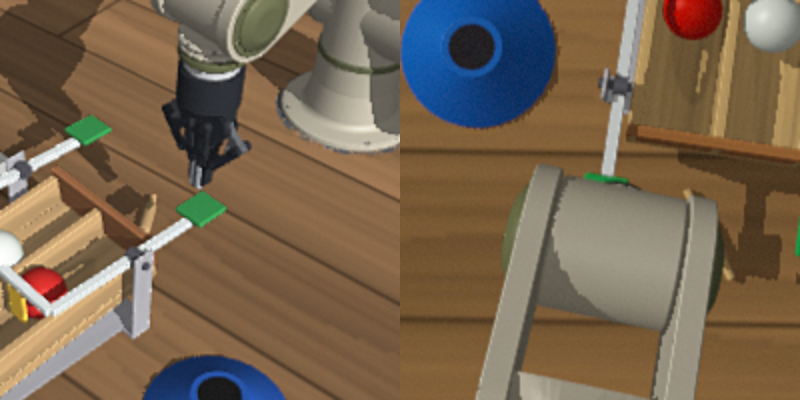

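The shut fingertips (left picture, about 200,185) are beside the left paddle (200,208), about 14 mm short of its centre. I'll correct that above the paddle before going down.

Call:
step_arm(plan="0.5 -1.3 0 0 0; 0.5 -1.3 0 0 0; 0.5 -1.3 0 0 0")

```text
time_s: 2.9
eef_pos: [492.3, 38.9, 165.8]
ee_rot: [0.0, 0.998, -0.067, 0.0]
force: [1.0, 0.3, -0.5]
grip_width: 0.003
```

```bash
python3 t.py
```

```text
2.9 [492.3  38.9 165.8] [ 1.   0.3 -0.5] 0.002570994230987899 yaw -7.7 [-0.16  0.31  1.68 -0.    1.15  1.55]
tool shift cm to above paddle [-0.02  0.08  0.08]
```

Call:
step_arm(plan="0 0.1 2 0 0; 0 0.1 2.7 0 0; 0 0.1 3.4 0 0; 0 0.1 4.2 0 0; 0 0.1 5 0 0; 0 0.1 5.8 0 0; 0 0.1 6.6 0 0; 0 0.1 7.2 0 0; 0 0.1 7.7 0 0; 0 0.1 7.7 0 0")

```text
time_s: 3.9
eef_pos: [492.0, 37.6, 87.9]
ee_rot: [-0.0, 0.998, -0.067, 0.0]
force: [0.3, -0.9, 5.2]
grip_width: 0.001
```

```bash
python3 t.py
python3 - <<'E'
from h import *
ims=[]
for n in('scene','top'):
    p,d,i=cap(n); u=proj(i,[650,0,100])[0].astype(int)
    x0=max(u[0]-100,0);y0=max(u[1]-100,0);ims.append(cv2.resize(p[y0:y0+200,x0:x0+200,::-1],(400,400)))
cv2.imwrite('pics/press.png',np.hstack(ims))
E
```

```text
3.9 [492.   37.6  87.9] [ 0.3 -0.9  5.2] 0.0009576025909606876 yaw -7.7 [-0.16  0.41  1.77  0.    0.96  1.54]
tool shift cm to above paddle [-0.01 -0.06 -7.71]
```

View pics/press.png

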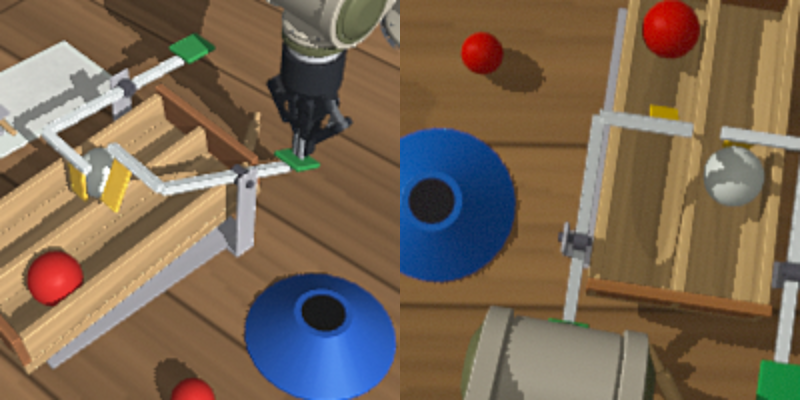

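The paddle is down with about 5 N on it and the left gate is lifted. The red ball has rolled through and is near the foot of its lane (left picture, 55,277), while the white ball is still behind its gate. I'll hold the paddle down until the red ball is at rest.

Call:
step_arm(plan="0 0 0 0 0; 0 0 0 0 0; 0 0 0 0 0; 0 0 0 0 0; 0 0 0 0 0; 0 0 0 0 0; 0 0 0 0 0; 0 0 0 0 0; 0 0 0 0 0; 0 0 0 0 0")

```text
time_s: 5.0
eef_pos: [491.8, 37.6, 88.3]
ee_rot: [-0.0, 0.998, -0.067, -0.0]
force: [-0.1, -0.5, 4.9]
grip_width: 0.002
```

Call:
step_arm(plan="0 0 0 0 0; 0 0 0 0 0; 0 0 0 0 0; 0 0 0 0 0; 0 0 0 0 0; 0 0 0 0 0; 0 0 0 0 0; 0 0 0 0 0; 0 0 0 0 0; 0 0 0 0 0")

```text
time_s: 6.0
eef_pos: [491.9, 37.6, 88.3]
ee_rot: [-0.0, 0.998, -0.067, -0.0]
force: [-0.4, -0.9, 4.5]
grip_width: 0.001
```

```bash
cat > ball.py <<'E'
from h import *
# feeder frame from the two paddle tops
y=np.array([495.-466,38+176.,0]);y/=np.linalg.norm(y);x=np.array([y[1],-y[0],0])
o=np.array([480.5,-69.3,0])+185*x
print('red expected at foot',(o+203*x+44*y+[0,0,58]).round(0))
for k in range(2):
    for n in('top','scene'):
        p,d,i=cap(n)
        for t in('red_ball','white_ball'):
            for r in spotter.regions_of(n,t)[:3]:
                v,u=np.nonzero(r['pixels']);ok=d[v,u]>0;W=world(n,d,i,u[ok],v[ok])
                f=W-o; c=lambda P:(P@np.c_[x,y,[0,0,1]]).round(0)
                print(n,t,round(r['conf'],2),'surf med feeder',c(np.median(f,0)),'max z',W[:,2].max().round(0))
E
python3 ball.py; python3 t.py
```

```text
red expected at foot [871. -78.  58.]
top red_ball 0.96 surf med feeder [ 150. -178.   55.] max z 68.0
top red_ball 0.77 surf med feeder [195.  46.  82.] max z 94.0
top red_ball 0.65 surf med feeder [127. 249.  43.] max z 52.0
top white_ball 0.9 surf med feeder [ 20. -41. 103.] max z 116.0
scene red_ball 0.85 surf med feeder [ 161. -168.   52.] max z 68.0
scene red_ball 0.83 surf med feeder [207.  59.  80.] max z 95.0
scene red_ball 0.77 surf med feeder [137. 262.  41.] max z 52.0
scene white_ball 0.51 surf med feeder [ 37. -30. 106.] max z 189.0
top red_ball 0.97 surf med feeder [ 149. -179.   55.] max z 69.0
top red_ball 0.8 surf med feeder [194.  45.  82.] max z 94.0
top red_ball 0.7 surf med feeder [125. 251.  43.] max z 51.0
top white_ball 0.84 surf med feeder [ 21. -41. 104.] max z 115.0
scene red_ball 0.94 surf med feeder [ 160. -169.   51.] max z 68.0
scene red_ball 0.79 surf med feeder [135. 261.  40.] max z 52.0
scene red_ball 0.65 surf med feeder [208.  58.  80.] max z 93.0
scene white_ball 0.66 surf med feeder [ 35. -32. 106.] max z 115.0
6.6 [491.9  37.6  88.3] [-1.6 -0.4  4.6] 0.0014406737972297277 yaw -7.7 [-0.16  0.41  1.77  0.    0.96  1.54]
tool shift cm to above paddle [ 0.   -0.06 -7.67]
```

The red ball is at rest at the foot (feeder x about 200, y about 45). I'll rise steadily so the spring brings the gate down behind the ball, then move clear.

Call:
step_arm(plan="0 0 -0.8 0 0; 0 0 -1.6 0 0; 0 0 -2.4 0 0; 0 0 -3.2 0 0; 0 0 -4 0 0; 0 0 -4.8 0 0; 0 0 -5.6 0 0; 0 0 -7 0 0; 0 0 -10 0 0; 0 0 -14 0 0")

```text
time_s: 7.6
eef_pos: [491.3, 37.6, 228.5]
ee_rot: [-0.0, 0.998, -0.067, -0.001]
force: [-0.7, 0.2, 0.2]
grip_width: 0.002
```

Call:
step_arm(plan="-3 0 0 0 0; -6 0 0 0 0; -9 0 0 0 0; -12 0 0 0 0; -12 0 0 0 0; -12 0 0 0 0; -12 0 0 0 0; -12 0 0 0 0")

```text
time_s: 8.4
eef_pos: [373.6, 53.5, 228.2]
ee_rot: [-0.0, 0.998, -0.067, -0.0]
force: [-0.2, 0.4, 0.6]
grip_width: -0.0
```

```bash
python3 ball.py; python3 t.py
python3 - <<'E'
from h import *
ims=[]
for n in('scene','top'):
    p,d,i=cap(n); u=proj(i,[650,-20,100])[0].astype(int)
    x0=max(u[0]-110,0);y0=max(u[1]-90,0);ims.append(cv2.resize(p[y0:y0+200,x0:x0+200,::-1],(400,400)))
    h=cv2.cvtColor(p,cv2.COLOR_RGB2HSV)
    m=((h[...,0]>35)&(h[...,0]<90)&(h[...,1]>90)&(d>0)).astype(np.uint8)
    k,l,st,ce=cv2.connectedComponentsWithStats(m)
    for j in range(1,k):
        if st[j,4]>80:
            v,w=np.nonzero(l==j);print(n,np.median(world(n,d,i,w,v),0).round(1))
cv2.imwrite('pics/end.png',np.hstack(ims))
E
```

```text
red expected at foot [871. -78.  58.]
top red_ball 0.83 surf med feeder [ 150. -178.   56.] max z 68.0
top red_ball 0.82 surf med feeder [196.  45.  81.] max z 95.0
top red_ball 0.54 surf med feeder [-90. 105. 135.] max z 145.0
top white_ball 0.83 surf med feeder [ 21. -41. 103.] max z 115.0
scene red_ball 0.93 surf med feeder [207.  58.  80.] max z 94.0
scene red_ball 0.87 surf med feeder [ 162. -169.   52.] max z 68.0
scene red_ball 0.84 surf med feeder [136. 261.  41.] max z 52.0
scene white_ball 0.87 surf med feeder [ 27. -28. 102.] max z 137.0
scene white_ball 0.52 surf med feeder [-34. 109. 134.] max z 144.0
top red_ball 0.91 surf med feeder [127. 250.  41.] max z 51.0
top red_ball 0.69 surf med feeder [195.  45.  81.] max z 94.0
top red_ball 0.63 surf med feeder [ 149. -178.   55.] max z 69.0
top white_ball 0.69 surf med feeder [ 21. -40. 104.] max z 114.0
scene red_ball 0.77 surf med feeder [ 161. -168.   52.] max z 69.0
scene red_ball 0.65 surf med feeder [135. 262.  42.] max z 55.0
scene red_ball 0.62 surf med feeder [208.  58.  81.] max z 95.0
scene white_ball 0.73 surf med feeder [-30. 295.  24.] max z 51.0
scene white_ball 0.53 surf med feeder [ 27. -29. 102.] max z 135.0
9.0 [372.9  53.7 228.3] [-0.3  1.  -0.6] -0.0010745133126486247 yaw -7.7 [-0.17 -0.02  1.9  -0.    1.27  1.53]
tool shift cm to above paddle [12.01 -0.06  6.33]
scene [ 467.  -172.9  140.4]
scene [497.8  40.1 140.4]
top [494.3  37.5 140.5]
top [ 465.3 -175.6  140.4]
```

View pics/end.png

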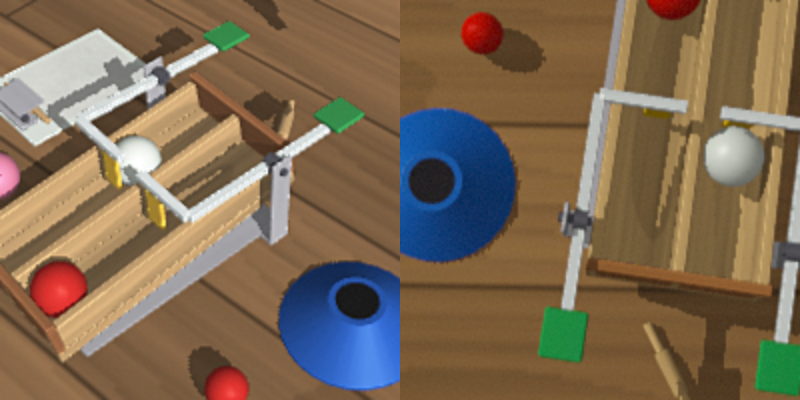

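The red ball sits at the foot (left picture, 58,288). The left gate is down again (155,205), the white ball is still behind its own gate, and the other things are where they were.

```bash
python3 -c "
from rig import workorder
print(workorder.finish_job())"
```

```text
the job is handed in; nothing more can be done
None
```

The red ball is out: it rolled from the left lane's gate to the foot of the lane and stayed there, and the job is handed in. I pressed the left paddle with the shut fingertips, using about 5 N and an estimated 0.46 rad. I held it about 2.7 s, until the ball was at rest, then let the rocker rise and moved the arm clear.

**Last checks (about 9 s on the clock):**
- **Red ball:** it rests at feeder x of about 200 and y of about 45 mm, which matches the expected foot position.
- **Left rocker and gate:** the paddle is back level at 140 mm, the same as before, and the gate looks shut in the picture.
- **White ball:** it is still behind its own gate, and the right paddle is unmoved.
- **Loose things:** the bail, disc and clipboard look undisturbed in the pictures; I did not measure them again.
- **Robot:** the arm is clear of everything, with no force on the tool beyond sensor noise.

**Disagreements:** the networks gave a few false ball reports, such as "red_ball" on the rocker post and "white_ball" on the bar and the disc. I set these aside because the pictures and depth readings contradict them. My first approach also stopped about 14 mm short of the paddle centre, and I corrected it above the paddle before touching anything.

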